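Tilt a mounting rail out of a control box and hold it up

TASK

The long mounting rail lying loose in the open control box has to come out. It is longer than the box's door opening, so bring one end up through the opening first and draw the rail out tilted, without shifting the box or disturbing the other things in it and on the bench. Finish still holding the rail in the gripper, level and still, about 10 cm or more above the box's rim, so that the colleague opposite can take it; do not put it down.

Things in the scene. Friction and masses are not known exactly. Their poses are not given: they have to be found in the camera images.
- control_box: grey sheet-steel control box lying on its back, door removed, open side up; not fastened, 3.6 kg. Outside 320 (own x) x 250 (own y) x 120 mm high; origin at the centre of its underside, z up. Walls 3 mm, inner floor 3 mm above the bench. Glands stand 26 mm out of the outside of its -x end, hinges 10 mm out of its +y side
- door_opening (a point): centre of the box's door opening, level with the rim (120 mm up). An inward flange, 4 mm thick, its edge 35 mm in from the outside faces, runs round all four sides and leaves an opening of 250 mm (box x) by 180 mm (box y); inside, under the flange, the box is 314 x 244 mm
- power_supply (a point): top centre of the power supply fixed in the box, 50 mm tall, 150 x 45 mm, along the +y wall (box y +75 to +121 mm). Also fixed: an 18 mm high earth bar at the -y wall (box y below -105 mm) and 18 mm studs in the corners (x +-135, y +-105 mm)
- rail: the mounting rail: straight rigid steel top-hat channel, 280 mm long (own x), 35 wide (own y), 15 high (z), open side up with a row of dark slots in its base; 0.15 to 0.3 kg. Origin: centre of its underside. Lies flat on the box's floor along the box's long axis within 0.05 rad, both ends reaching under the end flanges. Can be gripped across its 35 mm width from above
- rail_end_a (a point): middle of the rail's +x end face (140 mm from the rail's middle, 7.5 mm above its underside)
- rail_end_b (a point): middle of the rail's -x end face (140 mm from the rail's middle, 7.5 mm above its underside)
- gland: bystander: loose black plastic cable gland, 27 mm across, 33 mm tall, standing in the box near its -y wall, towards an end; origin at its underside
- screwdriver: bystander: screwdriver about 200 mm long lying on the bench along one long side of the box; origin at the middle of its underside
- terminal_row: bystander: row of grey terminal blocks, 74 x 44 mm, 42 mm high, standing on the bench to one side of the box; origin at the centre of its underside
- paper_cup: bystander: white paper cup, 76 mm across, 90 mm tall, on the bench to one side of the box; origin at the centre of its underside
- spray_bottle: bystander: white bottle, 52 mm across, 150 mm tall, on the bench to one side of the box; origin at the centre of its underside
- tape_roll: bystander: roll of black tape lying flat, 90 mm across, 19 mm high, on the bench to one side of the box; origin at the centre of its underside

How it is judged:
On the way:
1. one end of the rail is up through the door opening, above the rim, while the other end is still inside the box (((height (world z) of rail_end_a above 0.125 m and height (world z) of rail_end_b below 0.115 m) or (height (world z) of rail_end_b above 0.125 m and height (world z) of rail_end_a below 0.115 m))), for 0.1 s.
At the end, for the whole second after the job is handed in: The rail is held between the fingers, both its ends more than 80 mm above the box's rim (more than 200 mm above the bench), level within 15 degrees (open side still up), still, touching nothing but the fingers; the box stands flat within 25 mm of where it was (height (world z) of each of rail_end_a, rail_end_b above 0.2 m and angle between rail's own z axis and vertical below 0.26 rad and contact force between the fingers and rail above 2 N and contact force between rail and control_box below 0.1 N and linear speed of rail below 0.03 m/s and angular speed of rail below 0.2 rad/s and distance of control_box from where it was at the start of the episode below 0.025 m and angle between control_box's own z axis and vertical below 0.05 rad); the arm keeps its last pose, push and grip.
It fails at once if the box is shifted more than 25 mm, or its end or side is lifted off the bench (tilted over 5 degrees) (distance of control_box from where it was at the start of the episode above 0.025 m or angle between control_box's own z axis and vertical above 0.09 rad).
It fails at once if a bystander is moved more than 30 mm (distance of any of gland, screwdriver, terminal_row, paper_cup, spray_bottle, tape_roll from where it was at the start of the episode above 0.03 m).
It also fails if it takes over 40 s, if anything falls off the work surface, if the arm or the gripper's body presses on something with over 40 N, if the wrist force passes 120 N, or if a joint passes its speed limit or range.

ROBOT

A 6-joint arm with a two-finger parallel gripper is mounted at the origin on the work surface. World frame = base frame: x ahead of the robot, y to its left, z up, the work surface at z = 0. Lengths are in m, angles in rad, forces in N, time in s.
With the tool pointing down it reaches from about 0.275 to 0.875 m from the base axis. Payload 12.5 kg.
Tool frame: the origin (TCP) lies on the centre line of the jaws, within the pads' length; the fingertips stand r.finger_overhang ahead of it and the grasp point (between the pads) lies 3 mm ahead of it (r.finger_overhang is the distance from the TCP to the fingertips, in m); z points along the fingers, y is the direction in which the jaws open and shut (so a half turn about z gives the same grasp; the last joint's range is limited). The gripper opens to 85 mm and grips with 20 to 120 N. Pads are 22 mm wide; open, the fingers measure 114 mm over their backs; the gripper's body (76 mm by 85 mm) begins 54 mm behind the grasp point. The pads swing forward as they close: fully open they stand 13 mm farther back than shut.
Start: joints at [-1.343, 0.351, 1.652, -0, 1.139, -0.085], TCP at [0.169, -0.523, 0.253] pointing down, gripper open.
Joint ranges: [-2.75, 2.75], [-0.79, 2.1], [0.01, 2.65], [-1.57, 4.71], [0.07, 3.14], [-2.87, 2.87]. Speed limits (rad/s): [2.22, 2.22, 2.79, 3.14, 3.14, 3.14].

INTERFACE

Orientations are given as a unit quaternion [x, y, z, w].
In Python, from cell import r, optics gives the robot as it stands. The module is installed in compiled form; this text tells all that it offers. Calls block until the motion is done:
- r.move_to(position, orientation): joint-space move of the TCP to a pose.
- r.move_linear(position, rot=None, vel=0.15): straight line of the TCP; rot=None keeps the orientation; vel is the mean speed in m/s.
- r.set_joints(angles): joint-space move.
- r.set_gripper(opening, squeeze=None): opening from 0.0 (shut) to 1.0 (fully open); squeeze is the grip in N (None keeps the last); returns when the fingers have stopped.
- r.sleep(seconds).
- r.inverse_kinematics(position, orientation): joint angles nearest the present ones, or None.
- optics.get_image(name): name is "scene" or "top" or "wrist"; returns a dict with "pixels" (384x512x3 uint8, red, green, blue), "depth" (384x512 float32, m along the optical axis (not along the pixel's ray), 0 where there is no reading), "fx", "fy", "cx", "cy" (pixels), "camera_from_world" (4x4, takes a point from world to camera coordinates); the wrist camera has in their place "mount" (4x4, takes a point from camera to tool coordinates, whose origin is the TCP and whose axes are the flange's). Camera axes: x right, y down, z forward; pixel columns grow to the right and rows downward; lengths in m; the calibration is good to about 2 mm. The wrist camera is an equidistant fisheye: a pixel r from the principal point sees the ray r / f radians off the axis. A picture is of the moment at which its call begins: read the wrist's pose just before it.
A pose or a line that the arm cannot do raises r.PlanningError and nothing moves.
- r.hand_in(): hands the job in, once; it reports no verdict.
Readings, each from a call of its own:
- r.current_t(): time.
- r.current_q(): joint angles.
- r.current_qvel(): joint speeds.
- r.current_effort(): joint torques, N m.
- r.current_tool_pos(): TCP position.
- r.current_ee_rot(): TCP orientation.
- r.current_contact_force(): force on the tool from outside, world axes, zero at the start.
- r.current_torque(): the same for the moment, N m.
- r.current_opening(): opening from 0.0 (shut) to 1.0 (fully open).
Only numpy, scipy, OpenCV 4.12 (cv2) and the standard library are available. Lean on these libraries where they do the work, as an engineer would, in place of code of your own. Each camera call takes 0.05 s, during which the arm holds its last target. There are 200 camera calls.

## Working session

There is one attempt and no reset: what is moved stays moved. The work goes in short steps, each a Python script; the robot and the scene stay as the last script left them, time stands still between calls to the robot, and variables do not carry over. Pictures are saved under pics/ and viewed, about 8 in all and at most 12, crops included, and the job is handed in when it is done.

```bash
mkdir -p pics; python3 - <<'E'
from cell import r, optics
import cv2, numpy as np
for n in ("top","scene"):
    d=optics.get_image(n); cv2.imwrite(f"pics/{n}0.png",d["pixels"][:,:,::-1]); np.savez(f"{n}0.npz",**d)
    print(n,d["fx"],d["cx"],d["cy"],np.round(d["camera_from_world"],3).tolist())
print(r.finger_overhang,r.current_t(),r.current_ee_rot())
E
```

```text
top 449.26917353489074 259.79514010684335 193.08566445848314 [[-0.029, -0.999, -0.023, 0.037], [-0.981, 0.033, -0.193, 0.579], [0.194, 0.017, -0.981, 1.251], [0.0, 0.0, 0.0, 1.0]]
scene 399.67983934548266 255.5239732874087 186.8236863811535 [[-0.738, 0.674, -0.005, 0.431], [0.515, 0.559, -0.65, -0.245], [-0.435, -0.483, -0.76, 1.714], [0.0, 0.0, 0.0, 1.0]]
0.022 0.1 [ 9.87794570e-01  1.55761343e-01 -2.63024643e-05 -5.38946274e-04]
```

View pics/top0.png

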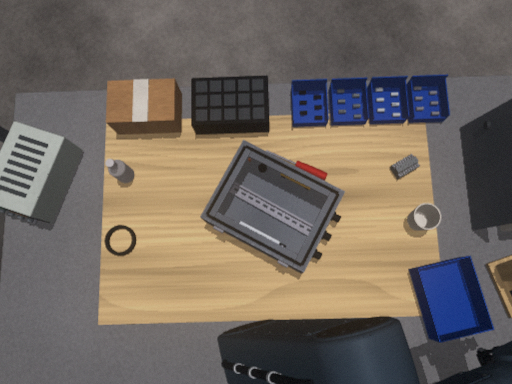

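View pics/scene0.png

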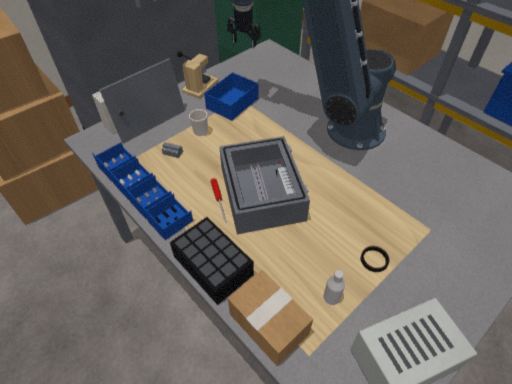

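Top view: the box is centred near (272,206), with glands on the right (box −x) and the power supply at lower left. The rail runs (236,188) to (310,228), the loose gland is at (262,168), and the screwdriver lies along the far (−y) side. Next I'll use the depth data to fit the box and make a rectified box-frame crop.

```bash
cat > h.py <<'E'
import numpy as np, cv2
def world(d):
    z=d["depth"]; v,u=np.mgrid[:z.shape[0],:z.shape[1]]
    P=np.stack([(u-d["cx"])/d["fx"]*z,(v-d["cy"])/d["fy"]*z,z],-1)
    T=np.linalg.inv(d["camera_from_world"]); return P@T[:3,:3].T+T[:3,3]
E
python3 - <<'E'
from h import *
d=dict(np.load("top0.npz")); W=world(d)
bench=W[300:318,120:200,2]; print("bench z",np.median(bench))
m=(abs(W[...,2]-.12)<.008)&(d["depth"]>0); roi=np.zeros_like(m); roi[135:275,195:350]=1; m&=roi
P=W[m][:,:2].astype(np.float32); rc=cv2.minAreaRect(P); print(rc,len(P), np.median(W[m][:,2]))
(c,s,a)=rc
B=cv2.boxPoints(rc); print(B)
e=[(B[i+1]-B[i]) for i in range(3)]; L=max(e,key=np.linalg.norm); x=L/np.linalg.norm(L); x=x*np.sign(x[1])
th=np.arctan2(x[1],x[0]); print("yaw",th)
c=np.array(c); y=np.array([-x[1],x[0]])
# box-frame rectification at z=.003..0.02 plane
def rect(z,name,sc=2000):
    gx,gy=np.meshgrid(np.linspace(-.18,.18,720),np.linspace(.14,-.14,560))
    Q=c+gx[...,None]*x+gy[...,None]*y; Q=np.concatenate([Q,np.full(gx.shape+(1,),z)],-1)
    T=d["camera_from_world"]; C=Q@T[:3,:3].T+T[:3,3]
    mu=(C[...,0]/C[...,2]*d["fx"]+d["cx"]).astype(np.float32); mv=(C[...,1]/C[...,2]*d["fy"]+d["cy"]).astype(np.float32)
    img=cv2.remap(d["pixels"],mu,mv,cv2.INTER_CUBIC); cv2.imwrite(name,img[:,:,::-1])
rect(.008,"pics/rect0.png")
# box-frame heights
rel=W[...,:2]-c; bx=rel@x; by=rel@y
for X in (-.1,-.05,0,.05,.1):
  row=[]
  for Y in np.arange(-.11,.12,.01):
    q=(abs(bx-X)<.012)&(abs(by-Y)<.005)&roi&(d["depth"]>0); row.append(int(1000*np.median(W[q][:,2])) if q.any() else -1)
  print(X,row)
E
```

```text
bench z 0.0014374635472039765
((0.5308867692947388, -0.012483879923820496), (0.3207263946533203, 0.26091834902763367), 60.20457458496094) 4626 0.12090537389936884
[[ 0.33798844 -0.08682211]
 [ 0.5644147  -0.21647365]
 [ 0.7237851   0.06185435]
 [ 0.49735886  0.1915059 ]]
yaw 1.0507681
-0.1 [118, 115, 4, 2, 4, 3, 3, 2, 1, 16, 8, 6, 16, 3, 4, 4, 2, 3, 4, 4, 121, 121, 122]
-0.05 [27, 115, 3, 3, 3, 4, 3, 3, 3, 17, 6, 6, 16, 3, 3, 3, 4, 3, 52, 53, 120, 121, 120]
0 [23, 116, 3, 4, 2, 4, 4, 4, 3, 16, 7, 6, 10, 4, 4, 4, 3, 5, 52, 53, 120, 120, 121]
0.05 [117, 114, 3, 3, 3, 3, 4, 4, 5, 13, 6, 6, 5, 3, 3, 3, 3, 4, 53, 53, 120, 121, 121]
0.1 [119, 116, 4, 4, 4, 2, 3, 3, 6, 12, 6, 8, 6, 4, 3, 4, 3, 4, 3, 4, 120, 120, 122]
```

View pics/rect0.png

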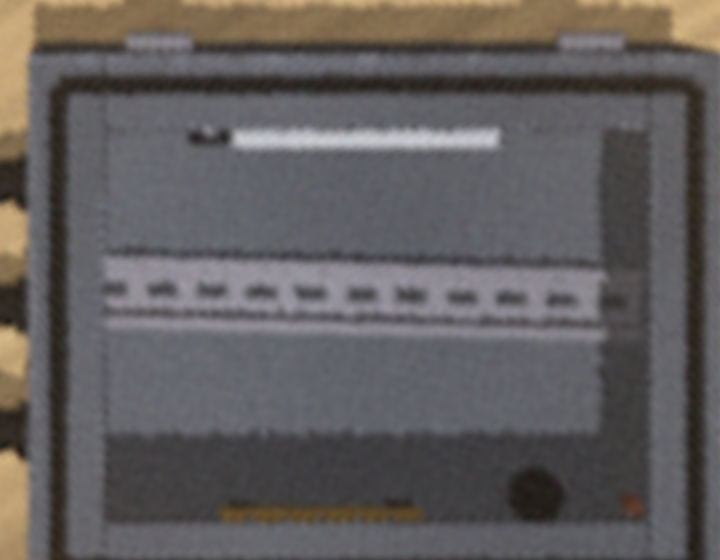

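The rectified view matches the box sizes: the rim is 320 x 250 mm plus the 10 mm hinges. The rail is nearly parallel to the box, about px y 292 and tilted around −0.027 rad. Its 11 slots run from px 115 to 612, which puts its middle at box x ≈ +2 mm. I'll fit the brims from depth, then check IK for lifting by either end.

```bash
cat >> h.py <<'E'
from scipy.spatial.transform import Rotation as Rn
C0=np.array([.53089,-.01248]); TH=1.05077
X=np.array([np.cos(TH),np.sin(TH)]); Y=np.array([-X[1],X[0]])
CB=C0-.005*Y   # true box centre
E
python3 - <<'E'
from h import *
from cell import r
d=dict(np.load("top0.npz")); W=world(d)
rel=W[...,:2]-CB; bx=rel@X; by=rel@Y; z=W[...,2]
m=(abs(bx)<.12)&(abs(by)<.05)&(z>.011)&(z<.024)
q=np.polyfit(bx[m],by[m],1); print("brim fit slope,y0",q,m.sum(), np.percentile(by[m]-np.polyval(q,bx[m]),[3,97]))
m2=(abs(bx)<.12)&(abs(by)<.04)&(z>.005)&(z<.024)
q2=np.polyfit(bx[m2],by[m2],1); print(q2,np.percentile(by[m2]-np.polyval(q2,bx[m2]),[3,97]))
g=(abs(bx)<.125)&(by<-.05)&(by>-.104)&(z>.025)&(z<.045); print("gland",bx[g].mean(),by[g].mean(),g.sum())
# IK for both ends
def pose(sgn,s,phi,bpx,bpz,t,flip):
    # lifted end: sgn=+1 a; pivot = other end's underside; s=dist of grip from middle
    u=sgn*(X*np.cos(phi)+Y*np.sin(phi)); d_=np.r_[u*np.cos(t),np.sin(t)]; n=np.r_[-u*np.sin(t),np.cos(t)]
    piv=np.r_[CB+X*(-sgn*bpx)+Y*.0,bpz]
    p=piv+d_*(.14+s)+n*.022
    xt=d_*flip; zt=-n; yt=np.cross(zt,xt)
    return p,Rn.from_matrix(np.c_[xt,yt,zt]).as_quat()
for sgn in(1,-1):
  for flip in (1,-1):
    for k in [(.14,.006,0),(.15,.006,.4),(.13,.006,.8),(.12,.15,.8),(.12,.25,.4),(.14,.28,0)]:
      p,o=pose(sgn,.065,-.027,*k,flip); j=r.inverse_kinematics(p,o); print(sgn,flip,k,np.round(p,3),None if j is None else np.round(j,2))
E
```

```text
brim fit slope,y0 [-0.02811577 -0.00205976] 381 [-0.01669181  0.01789967]
[-0.01386269 -0.00082557] [-0.03531244  0.03737871]
gland 0.08761930730515649 -0.0971129570779741 25
1 1 (0.14, 0.006, 0) [0.572 0.039 0.028] [-0.01  0.71  1.72 -0.    0.71  0.53]
1 1 (0.15, 0.006, 0.4) [0.554 0.009 0.106] [-0.23  0.52  1.88  0.61  0.7  -0.15]
1 1 (0.13, 0.006, 0.8) [ 0.537 -0.019  0.168] [-0.46  0.46  1.96  1.05  0.97 -0.65]
1 1 (0.12, 0.15, 0.8) [ 0.542 -0.011  0.312] [-0.44  0.24  1.85  0.9   1.15 -0.32]
1 1 (0.12, 0.25, 0.4) [0.569 0.035 0.35 ] [-0.18  0.23  1.62  0.41  1.17  0.23]
1 1 (0.14, 0.28, 0) [0.572 0.039 0.302] [-0.01  0.35  1.53 -0.    1.26  0.53]
1 -1 (0.14, 0.006, 0) [0.572 0.039 0.028] [-0.01  0.71  1.72 -0.    0.71 -2.61]
1 -1 (0.15, 0.006, 0.4) [0.554 0.009 0.106] None
1 -1 (0.13, 0.006, 0.8) [ 0.537 -0.019  0.168] [-0.46  0.46  1.96  1.05  0.97  2.49]
1 -1 (0.12, 0.15, 0.8) [ 0.542 -0.011  0.312] [-0.44  0.24  1.85  0.9   1.15  2.82]
1 -1 (0.12, 0.25, 0.4) [0.569 0.035 0.35 ] None
1 -1 (0.14, 0.28, 0) [0.572 0.039 0.302] [-0.01  0.35  1.53 -0.    1.26 -2.61]
-1 1 (0.14, 0.0
[... 296 characters left out ...]
  1.44 -0.6   1.73 -2.39]
-1 1 (0.12, 0.25, 0.4) [ 0.501 -0.065  0.35 ] [-0.06  0.28  1.55 -0.35  1.51 -2.59]
-1 1 (0.14, 0.28, 0) [ 0.498 -0.069  0.302] [-0.23  0.22  1.71 -0.    1.22 -2.82]
-1 -1 (0.14, 0.006, 0) [ 0.498 -0.069  0.028] [-0.23  0.62  1.91 -0.    0.61  0.32]
-1 -1 (0.15, 0.006, 0.4) [ 0.516 -0.039  0.106] [-0.01  0.6   1.73 -0.39  1.06  0.78]
-1 -1 (0.13, 0.006, 0.8) [ 0.534 -0.011  0.168] [ 0.14  0.7   1.52 -0.59  1.52  0.91]
-1 -1 (0.12, 0.15, 0.8) [ 0.529 -0.019  0.312] [ 0.13  0.52  1.44 -0.6   1.73  0.75]
-1 -1 (0.12, 0.25, 0.4) [ 0.501 -0.065  0.35 ] [-0.06  0.28  1.55 -0.35  1.51  0.55]
-1 -1 (0.14, 0.28, 0) [ 0.498 -0.069  0.302] [-0.23  0.22  1.71 -0.    1.22  0.32]
```

Lifting end b is reachable throughout and keeps clear of the gland. I'll move above the grip point and look with the wrist camera.

```bash
cat >> h.py <<'E'
PHI=-.028; Y0=-.002; XC=.002; S=.065
def pose(px,pz,t,off=.022,s=S,phi=None,y0=None):
    "TCP pose: end a underside at box x=px, height pz; end b raised by t"
    phi=PHI if phi is None else phi; y0=Y0 if y0 is None else y0
    u=-(X*np.cos(phi)+Y*np.sin(phi)); d=np.r_[u*np.cos(t),np.sin(t)]; n=np.r_[-u*np.sin(t),np.cos(t)]
    p=np.r_[CB+X*px+Y*(y0+phi*px),pz]+d*(.14+s)+n*off
    xt=-d; zt=-n; return p,Rn.from_matrix(np.c_[xt,np.cross(zt,xt),zt]).as_quat()
E
python3 - <<'E'
from h import *
from cell import r,optics
p,o=pose(XC+.14,.003,0,.19)
print(p); r.move_to(p,o)
tp=r.current_tool_pos(); R=Rn.from_quat(r.current_ee_rot()).as_matrix(); d=optics.get_image("wrist")
np.savez("w1.npz",tp=tp,R=R,**d); print(tp,r.current_t(),r.current_contact_force())
v,u=np.mgrid[:384,:512]; a=np.hypot(u-d["cx"],v-d["cy"]); k=np.tan(np.clip(a/d["fx"],0,1.4))/np.maximum(a,1e-6)
z=d["depth"]; P=np.stack([(u-d["cx"])*k*z,(v-d["cy"])*k*z,z],-1); M=d["mount"]
P=P@M[:3,:3].T+M[:3,3]; W=P@R.T+tp
rel=W[...,:2]-CB; bx=rel@X; by=rel@Y; z=W[...,2]; ok=d["depth"]>0
m=ok&(abs(bx)<.12)&(abs(by)<.04)&(z>.0115)&(z<.024)
q=np.polyfit(bx[m],by[m],1); print("rail",q,m.sum(),np.percentile(by[m]-np.polyval(q,bx[m]),[3,97]))
e=ok&(abs(by)<.06)&(z>.11)&(z<.13); print("flange inner x",bx[e&(bx<0)].max() if (e&(bx<0)).any() else 0, bx[e&(bx>0)].min() if (e&(bx>0)).any() else 0)
e=ok&(abs(bx)<.06)&(z>.11)&(z<.13); print("flange inner y",np.percentile(by[e&(by<0)],99.) if (e&(by<0)).any() else 0,np.percentile(by[e&(by>0)],1) if (e&(by>0)).any() else 0)
cv2.imwrite("pics/w1.png",d["pixels"][:,:,::-1])
# visible rail end at b?
m=ok&(abs(by-np.polyval(q,bx))<.02)&(z>.004)&(z<.024); print("rail x range",np.percentile(bx[m],[.5,99.5]))
E
```

```text
[ 0.50416952 -0.06968421  0.193     ]
[ 0.50419196 -0.07039077  0.19308067] 2.1917 [-0.02020686  0.33121999 -0.16662328]
rail [-0.02387125 -0.00436994] 2860 [-0.01717057  0.01724705]
flange inner x -0.12405114109762092 0
flange inner y -0.0922304019304128 0.08731349179743111
rail x range [-0.15787689  0.12255267]
```

View pics/w1.png

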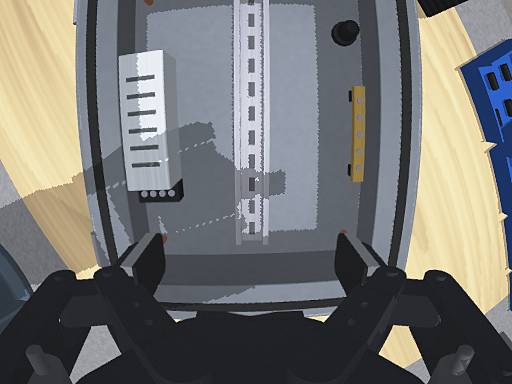

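The wrist view shows the rail straight up the image, with the b end visible near (252,241), just under the lower flange. The gland at (345,33) is well clear, and the PSU is at left. I'll measure the end and slots precisely, then go down if they agree.

```bash
python3 - <<'E'
from h import *
d=dict(np.load("w1.npz")); R=d["R"];tp=d["tp"]
v,u=np.mgrid[:384,:512]; a=np.hypot(u-d["cx"],v-d["cy"]); k=np.tan(np.clip(a/d["fx"],0,1.4))/np.maximum(a,1e-6)
z=d["depth"]; P=np.stack([(u-d["cx"])*k*z,(v-d["cy"])*k*z,z],-1); M=d["mount"]
W=(P@M[:3,:3].T+M[:3,3])@R.T+tp
rel=W[...,:2]-CB; bx=rel@X; by=rel@Y
for row in list(range(226,262,3)): print(row,[(round(1000*bx[row,c]),round(1000*by[row,c]),round(1000*W[row,c,2])) for c in (238,252,266)],d["pixels"][row,252])
for col in (251,):
  g=d["pixels"][:,col].astype(int).sum(1); print([(row,int(g[row]),round(1000*bx[row,col])) for row in range(0,245,4)])
E
```

```text
226 [(-117, 13, 18), (-122, -2, 7), (-117, -17, 19)] [103 109 116]
229 [(-120, 13, 18), (-126, -2, 6), (-121, -17, 19)] [103 109 116]
232 [(-123, 13, 19), (-129, -2, 7), (-125, -17, 19)] [ 99 105 111]
235 [(-127, 14, 19), (-133, -1, 7), (-128, -17, 19)] [130 131 142]
238 [(-131, 14, 19), (-136, -1, 7), (-132, -17, 19)] [126 127 137]
241 [(-134, 14, 19), (-141, -1, 6), (-135, -17, 19)] [ 94 101 109]
244 [(-138, 14, 19), (-145, -1, 5), (-138, -17, 20)] [ 96 101 110]
247 [(-149, 15, 4), (-149, -1, 5), (-149, -17, 5)] [ 98 102 111]
250 [(-152, 15, 4), (-153, -1, 4), (-153, -17, 4)] [ 96 102 108]
253 [(-157, 15, 4), (-157, -1, 4), (-157, -17, 4)] [ 92  98 105]
256 [(-157, 15, 10), (-157, -1, 12), (-157, -17, 13)] [70 73 80]
259 [(-158, 15, 17), (-158, -1, 17), (-158, -16, 19)] [69 73 79]
[(0, 224, 124), (4, 300, 120), (8, 570, 115), (12, 598, 110), (16, 327, 105), (20, 332, 101), (24, 333, 96), (28, 599, 91), (32, 595, 87), (36, 300, 83), (40, 338, 78), (44, 340, 74), (48, 304, 70), (52, 608, 65), (56, 615, 61), (60, 339, 57), (64, 342, 52), (68, 344, 48), (72, 431, 44), (76, 614, 40), (80, 625, 35), (84, 347, 31), (88, 346, 27), (92, 346, 23), (96, 506, 19), (100, 627, 15), (104, 640, 11), (108, 344, 6), (112, 343, 2), (116, 343, -2), (120, 438, -6), (124, 633, -10), (128, 639, -14), (132, 344, -19), (136, 338, -23), (140, 339, -27), (144, 428, -31), (148, 629, -35), (152, 631, -40), (156, 333, -44), (160, 335, -48), (164, 330, -52), (168, 356, -57), (172, 405, -61), (176, 430, -65), (180, 229, -69), (184, 220, -73), (188, 221, -78), (192, 414, -83), (196, 401, -87), (200, 312, -92), (204, 313, -96), (208, 310, -100), (212, 286, -105), (216, 580, -110), (220, 586, -115), (224, 309, -119), (228, 304, -124), (232, 299, -129), (236, 385, -134), (240, 335, -139), (244, 309, -145)]
```

End b is at box x −139 mm and the inner wall at −157 mm, so the rail's middle is at about +1 mm, which agrees with the slots. Going down to grip.

```bash
sed -i 's/^PHI=.*/PHI=-.024; Y0=-.0042; XC=.001; S=.065/' h.py; python3 - <<'E'
from h import *
from cell import r,optics
r.set_gripper(.75,100)
f=lambda s:print(s,np.round(r.current_tool_pos(),4),np.round(r.current_contact_force(),1),round(r.current_opening(),3),round(r.current_t(),2))
p,o=pose(XC+.14,.003,0,.19); r.move_linear(p,o,vel=.1)
p,o=pose(XC+.14,0,0,.034); r.move_linear(p,o,vel=.12); f("pre")
for z in (.031,.0285,.027):
    p,o=pose(XC+.14,0,0,z); r.move_linear(p,o,vel=.03); f(z)
    if abs(r.current_contact_force()[2])>6: break
r.set_gripper(0.0,100); f("grip")
d=optics.get_image("wrist"); cv2.imwrite("pics/w2.png",d["pixels"][:,:,::-1])
E
```

```text
pre [ 0.5061 -0.0719  0.0346] [-0.8 -0.1  0. ] 0.75 4.27
0.031 [ 0.5058 -0.0718  0.0311] [-0.   0.6  0.6] 0.749 4.52
0.0285 [ 0.5057 -0.0717  0.0284] [-0.8 -0.9  0.4] 0.752 4.77
0.027 [ 0.5057 -0.0718  0.0269] [-0.4 -0.4 -0.9] 0.756 5.02
grip [ 0.5058 -0.0718  0.0276] [-2.6  1.3  8.9] 0.378 5.42
```

View pics/w2.png

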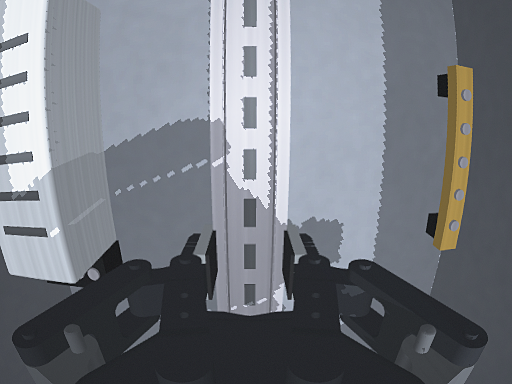

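The rail sits centred between the pads, and opening 0.378 is close to the 35 mm width. Lifting 4 mm, then tilting the b end up in steps, checking force and box along the way.

```bash
cat > go.py <<'E'
from h import *
from cell import r,optics
OFF=.0246
def go(wps,vel):
    for w in wps:
        p,o=pose(*w,off=OFF); r.move_linear(p,o,vel=vel)
        print(w,np.round(r.current_contact_force(),1),np.round(r.current_torque(),2),round(r.current_opening(),3),round(r.current_t(),2))
        if np.linalg.norm(r.current_contact_force())>25: print("STOP"); return
E
python3 - <<'E'
from go import *
go([(.141,.007,0),(.143,.007,.12),(.144,.007,.24),(.144,.007,.35),(.135,.007,.45),(.12,.007,.57),(.092,.008,.8)],.08)
for n in ("top","wrist"):
    d=optics.get_image(n); np.savez(n+"3.npz",tp=r.current_tool_pos(),R=Rn.from_quat(r.current_ee_rot()).as_matrix(),**d); cv2.imwrite(f"pics/{n}3.png",d["pixels"][:,:,::-1])
a=cv2.imread("pics/top3.png")[110:300,170:380]; a=cv2.resize(a,(420,380)); b=cv2.resize(cv2.imread("pics/wrist3.png"),(380,380)); cv2.imwrite("pics/c3.png",np.hstack([a,b]))
E
```

```text
(0.141, 0.007, 0) [-0.6  0.5 -1.9] [-0.09  0.11  0.04] 0.377 5.72
(0.143, 0.007, 0.12) [-0.6 -0.2 -2. ] [-0.02 -0.    0.02] 0.383 6.18
(0.144, 0.007, 0.24) [-1.1  0.2 -2.1] [ 0.06 -0.02  0.02] 0.377 6.65
(0.144, 0.007, 0.35) [-0.  -0.5 -1.6] [ 0.1  -0.06 -0.01] 0.377 7.08
(0.135, 0.007, 0.45) [-0.9 -0.7 -2.5] [ 0.17 -0.12  0.01] 0.377 7.46
(0.12, 0.007, 0.57) [ 0.  -0.5 -0.8] [ 0.28 -0.15 -0.01] 0.378 7.86
(0.092, 0.008, 0.8) [ 0.5 -0.3 -2.3] [ 0.41 -0.27  0.01] 0.381 8.44
```

View pics/c3.png

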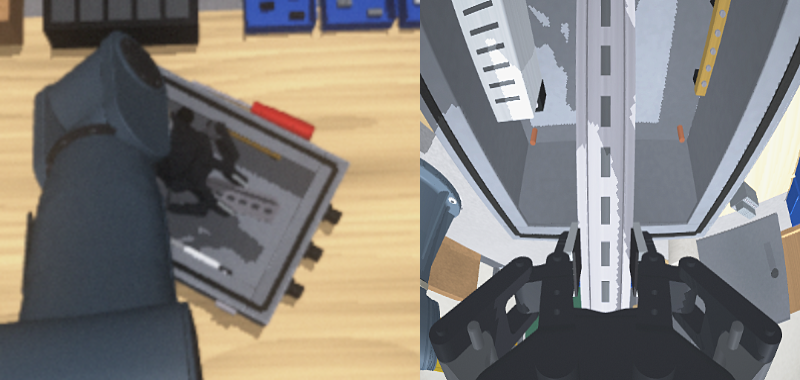

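The rail is tilted with its b end out over the rim. In the wrist crop it still runs straight between the pads (~600, 30–310). In the top crop the box looks unshifted. I'll check the rail's tilt in the grip from wrist depth, then draw it out if that is good.

```bash
cat >> go.py <<'E'
def tilt(d):
    "rail brim line in tool frame -> pitch slip (rad), height ahead of TCP"
    v,u=np.mgrid[:384,:512]; a=np.hypot(u-d["cx"],v-d["cy"]); k=np.tan(np.clip(a/d["fx"],0,1.4))/np.maximum(a,1e-6)
    z=d["depth"]; M=d["mount"]; P=np.stack([(u-d["cx"])*k*z,(v-d["cy"])*k*z,z],-1)@M[:3,:3].T+M[:3,3]
    m=(z>0)&(abs(P[...,1])<.016)&(P[...,0]>.03)&(P[...,0]<.2)&(abs(P[...,2]-.018)<.04)
    q=np.polyfit(P[m][:,0],P[m][:,2],1); far=P[(z>0)&(abs(P[...,1])<.012)&(P[...,0]>.05)&(abs(P[...,2]-.018-(P[...,0])*q[0])<.02)][:,0].max()
    qy=np.polyfit(P[m][:,0],P[m][:,1],1); return q,qy[0],far,m.sum()
E
python3 - <<'E'
from go import *
q=tilt(dict(np.load("wrist3.npz"))); print(q)
if abs(q[0][0])<.06:
    go([(.092,.07,.8),(.092,.16,.8),(.115,.22,.4),(.141,.28,0)],.12)
    r.sleep(.3)
    d=optics.get_image("wrist"); print(tilt(d)); s=optics.get_image("scene"); cv2.imwrite("pics/s4.png",s["pixels"][:,:,::-1])
    np.savez("s4.npz",**s); print(r.current_tool_pos(),r.current_t())
E
```

```text
(array([0.01244727, 0.01678511]), np.float64(-0.00031754065549168377), np.float64(0.12183364632537055), np.int64(13452))
(0.092, 0.07, 0.8) [ 0.8  0.9 -3.1] [ 0.37 -0.22 -0.03] 0.378 9.21
(0.092, 0.16, 0.8) [ 0.4  0.5 -2.3] [ 0.44 -0.26  0.  ] 0.38 10.11
(0.115, 0.22, 0.4) [ 0.1 -0.1 -1.5] [ 0.2  -0.08  0.01] 0.379 10.66
(0.141, 0.28, 0) [-0.1  0.9 -2. ] [-0.11  0.07  0.03] 0.38 11.21
(array([0.01434966, 0.01638789]), np.float64(-4.635679489925807e-05), np.float64(0.12286121796585589), np.int64(13533))
[ 0.50588999 -0.07148469  0.30457061] 11.6083
```

View pics/s4.png

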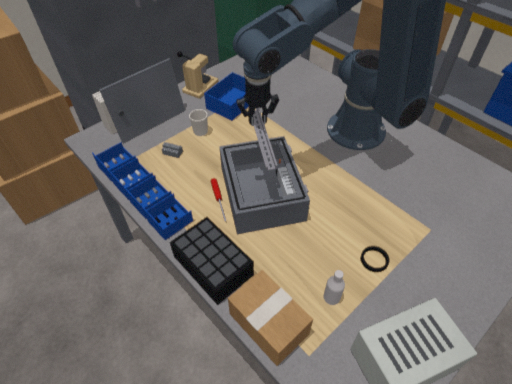

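The scene picture shows the rail held level, (258,115) to (272,165), above the box. The box corners at (222,148) and (305,218) and all the bench items are where they were in the first picture. Rail tilt in the grip is 0.014 rad and its underside is at about 0.28 m, so I'm handing in.

```bash
python3 - <<'E'
from go import *
d=optics.get_image("top");np.savez("t5.npz",**d);a=world(dict(np.load("scene0.npz")));b=world(dict(np.load("s4.npz")))
c0=[(abs((w[...,:2]-CB)@Y+.105)<.02)&(abs((w[...,:2]-CB)@X-.03)<.13)&(abs(w[...,2]-.12)<.006) for w in(a,b)]
print([np.round(w[m].mean(0),4) for w,m in zip((a,b),c0)], [int(m.sum()) for m in c0])
print(np.abs(r.current_qvel()).max(),r.current_opening(),r.current_contact_force(),r.current_t()); r.hand_in()
E
```

```text
[array([ 0.6517, -0.03  ,  0.1215]), array([ 0.6511, -0.031 ,  0.1214])] [552, 543]
0.005382373892111579 0.37610627917001144 [ 1.11941333 -0.17675549 -2.83480893] 11.6583
the job is handed in; nothing more can be done
```

The rail is out of the box and held level above it, and I handed the job in at 11.7 s of the 40 s. The hand-in gave no verdict.

I gripped the rail across its width about 65 mm from its middle towards end b, with 100 N. I raised end b up through the opening while end a stayed low inside. At 0.8 rad of tilt I drew the rail straight up and then levelled it over the box.

**Last checks:**
- **Rail:** its underside is at about 0.28 m, roughly 16 cm above the rim. It is level to about 0.015 rad in the grip and the arm is still.
- **Force:** at most about 9 N while gripping and 3–4 N on the way out.
- **Box:** its rim moved about 1 mm between the first and last scene pictures, which is within measuring noise.
- **Bench items:** they look unmoved in the last scene picture. I did not measure them one by one.
- **Loose gland:** I did not look at it again after the lift. The path stayed well clear of it.

No check failed. The only disagreement was 2–3 mm between the top and wrist cameras on the rail's sideways position. I used the wrist camera's value.

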